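# Fill the round caddy with brush-cap bottles

## Task

On the worktop stand two slim brown bottles with tall black caps, the same as the five already packed in the round metal caddy. Lower each one by its cap into one of the two free places in the caddy's ring, so that it stands upright on the floor of the caddy and six bottles ring the middle one; let go of a bottle only once it is down, do not drop it in. Leave the wide brown bottle where it is.

Things in the scene. Friction and masses are not known exactly. Their poses are not given: they have to be found in the camera images.
- caddy: Fixed round metal caddy: 178 mm outside, 172 inside, rim 48 mm high, floor 4 mm thick. Five loose slim bottles stand in it, one in the middle, four in a ring at 54 mm, 60 degrees apart. Free ring places in its own frame: (x, y) = (54, 0) and (-27, 46.8) mm, about 10 mm clear all round a bottle, 34 mm between caps. Origin: centre of the underside; z up; may be turned any way about z.
- bottle_1: Upright round bottle of brown glass with a white band and a tall hard black cap, loose on the worktop. Body 44 mm wide, its shoulder ending 66 mm above the base; cap 20 mm wide from 70 to 108 mm above the base: grip there. About 65 to 125 g. Origin: centre of the underside; z up along its axis.
- bottle_2: Upright round bottle of brown glass with a white band and a tall hard black cap, loose on the worktop. Body 44 mm wide, its shoulder ending 66 mm above the base; cap 20 mm wide from 70 to 108 mm above the base: grip there. About 65 to 125 g. Origin: centre of the underside; z up along its axis. Same as bottle_1; either may go in either place.
- wide_bottle: Upright round bottle of brown glass with a white band and a tall hard black cap, as tall as the slim ones but wider, loose on the worktop. Body 70 mm wide, its shoulder ending 66 mm above the base; cap 20 mm wide from 70 to 108 mm above the base. 200 g. Origin: centre of the underside; z up along its axis. Too wide for the free places; to be left alone.
There are look-alikes about, which are no part of the job. What is shaped like the bottle_2 but blue or yellow is not meant.

How it is judged:
By the outcome, as a careful person would: the job done as asked, in the order asked, and still so for the second after the job is handed in, with the robot touching nothing.
It also fails if it takes over 58 s, if anything falls off the work surface, if the arm or the gripper's body presses on something with over 40 N, if the wrist force passes 120 N, or if a joint passes its speed limit or range.

## Robot

A 6-joint arm with a two-finger parallel gripper is mounted at the origin on a cart in front of the work surface, level with it; the furniture and walls round the work are solid. World frame = base frame: x ahead of the robot, y to its left, z up, the work surface at z = 0. Lengths are in m, angles in rad, forces in N, time in s.
With the tool pointing down it reaches from about 0.375 to 0.9 m from the base axis. Payload 3.1 kg.
Tool frame: the origin (TCP) lies midway between the tips of the shut fingers; the grasp point (between the pads) lies 19 mm behind it; x points along the fingers, z is the direction in which the jaws open and shut, and the axes are right-handed (so a half turn about x gives the same grasp; the last joint's range is limited). The gripper opens to 87 mm and grips with 3 to 60 N. Pads are 19 mm wide; open, the fingers measure 117 mm over their backs; the gripper's body (75 mm by 190 mm) begins 51 mm behind the grasp point.
Start: joints at [1.081, 0.527, 1.433, -0, 1.181, -0.178], TCP at [0.191, 0.595, 0.223] pointing down, gripper open.
Joint ranges: [-3.08, 3.08], [-0.75, 2.2], [0.22, 2.44], [-1.43, 4.57], [0, 2.65], [-2.85, 2.85]. Speed limits (rad/s): [2.79, 2.79, 3.14, 3.14, 3.14, 3.14].

## Interface

Orientations are given as a unit quaternion [x, y, z, w].
In Python, from rig import robot, optics, workorder gives the robot as it stands.
- The arm moves only by the tool arm_command, never from a script. Its argument "plan" is a list of rows, each a list of 7 numbers: the shift along the tool's x, y, z in cm, then the turn, a rotation vector about the tool's x, y, z in rad, then the finger opening in cm, from 0 to 8.7. In form: [[x, y, z, ax, ay, az, gripper], ...]. A call has 1 to 12 rows; each row shifts and turns the pose as measured when the row begins, along the tool's axes as they then stand; what a row does not reach is not made up. A row lasts 1/8 s, in which the tool goes at most 62.5 mm and 10.7 degrees, less where a joint would pass 70% of its speed; a pose out of reach is approached as far as the arm can. A call with a gripper value outside its range is refused whole. The fingers move at their own pace and stop on an object; "grip_force" is the grip in N (left out, the last holds). Time passes only in rows, so rows that do not move let the fingers close. It gives the time, the measured TCP pose, the force and the opening at its end, in the units of the state.
- robot.get_obs(): the state, without advancing time (a new reading comes with each control period).
- optics.camera(name): name is "scene" or "top" or "wrist"; returns (picture, depth): 384x512x3 uint8, blue, green, red; 384x512 float32, m along the optical axis (not along the pixel's ray), 0 where there is no reading.
- optics.camera_info(name): a dict with "mtx" (3x3 intrinsics, pixels), "k1" (the pictures are not rectified: a ray, as slopes to the right and down, at radius r is drawn at 1 + k1 r^2 times it, then the intrinsics apply), "position" and "rotation" of the camera in the world; the wrist camera has in their place "tool_from_camera" (4x4, takes a point from camera to tool coordinates, whose origin is the TCP and whose axes are the tool frame's). Camera axes: x right, y down, z forward; pixel columns grow to the right and rows downward; lengths in m; the calibration is good to about 2 mm. A picture is of the moment at which its call begins: read the wrist's pose just before it. camera_info takes no time and is no camera call.
- workorder.hand_in(): hands the job in, once; it reports no verdict.
The state is a dict: "time": time; "q": joint angles; "joint_velocities": joint speeds; "joint_torque": joint torques, N m; "position": TCP position; "tool_rot": TCP orientation; "ft_force": force on the tool from outside, world axes, zero at the start; "moment": the same for the moment, N m; "grip_width": finger opening in m.
Only numpy, scipy, OpenCV 4.12 (cv2) and the standard library are available. Lean on these libraries where they do the work, as an engineer would, in place of code of your own. Each camera call takes 0.05 s, during which the arm holds its last target. There are 200 camera calls.

## Working session

There is one attempt and no reset: what is moved stays moved. The work goes in short steps, Python scripts to look and compute and a tool call to move; the robot and the scene stay as the last step left them, time stands still between calls to the robot, and variables do not carry over. Pictures are saved under pics/ and viewed, about 8 in all and at most 12, crops included, and the job is handed in when it is done.

Besides the shell and the picture viewer there is one more tool, called after "Emit:" as name(argument=value, ...) on one line, values as JSON. arm_command: Moves the arm, as the interface text tells. Its arguments: {"type":"object","properties":{"plan":{"type":"array"},"grip_force":{"type":"number"}},"required":["plan"]}

```bash
mkdir -p pics && ls && cat > h.py <<'E'
import numpy as np, cv2
from scipy.spatial.transform import Rotation as R
from rig import robot, optics, workorder
def cam_pose(name, obs=None):
    i=optics.camera_info(name)
    if 'tool_from_camera' in i:
        T=np.eye(4);T[:3,:3]=R.from_quat(obs['tool_rot']).as_matrix();T[:3,3]=obs['position']
        return i,T@np.array(i['tool_from_camera'])
    T=np.eye(4);r=np.array(i['rotation'])
    T[:3,:3]=r if r.shape==(3,3) else R.from_quat(r).as_matrix();T[:3,3]=i['position'];return i,T
def cloud(name, save=None):
    o=robot.get_obs(); img,d=optics.camera(name); i,T=cam_pose(name,o); K=np.array(i['mtx']);k=i['k1']
    v,u=np.mgrid[:384,:512]; x=(u-K[0,2])/K[0,0]; y=(v-K[1,2])/K[1,1]
    rd=np.hypot(x,y); r=rd.copy()
    for _ in range(20): r=rd/(1+k*r*r)
    s=np.where(rd>0,r/np.maximum(rd,1e-9),1)
    P=np.stack([x*s*d,y*s*d,d],-1)@T[:3,:3].T+T[:3,3]; P[d==0]=np.nan
    if save: cv2.imwrite(save,img)
    return img,P,o
E
python3 - <<'E'
from h import *
for n in('top','scene','wrist'):
    img,P,o=cloud(n); cv2.imwrite(f'pics/{n}.png',cv2.resize(img,None,fx=1.5,fy=1.5,interpolation=cv2.INTER_CUBIC)); np.savez(f'{n}.npz',P=P,img=img)
    print(n,optics.camera_info(n))
print(o)
E
```

```text
pics
top {'mtx': array([[418.62905715,   0.        , 240.80191984],
       [  0.        , 418.62905715, 186.55649221],
       [  0.        ,   0.        ,   1.        ]]), 'k1': -0.12427373221489509, 'position': array([ 0.40634943, -0.08797345,  1.11958138]), 'rotation': array([-0.69699491,  0.71618509, -0.03151211,  0.01685229])}
scene {'mtx': array([[408.64630311,   0.        , 256.52542467],
       [  0.        , 408.64630311, 191.67603403],
       [  0.        ,   0.        ,   1.        ]]), 'k1': -0.054495059198196714, 'position': array([-0.17524955, -0.65236062,  0.92515255]), 'rotation': array([ 0.84279562, -0.39308801,  0.14784652, -0.33662852])}
wrist {'mtx': array([[267.73796556,   0.        , 255.31341099],
       [  0.        , 267.73796556, 190.05202833],
       [  0.        ,   0.        ,   1.        ]]), 'k1': -0.022753268292305055, 'tool_from_camera': array([[ 5.35352497e-04, -2.71320328e-01,  9.62488957e-01,
        -1.61802189e-01],
       [ 2.34827692e-04, -9.62489035e-01, -2.71320480e-01,
         7.45565726e-02],
       [ 9.99999829e-01,  3.71271157e-04, -4.51557382e-04,
         6.34806926e-04],
       [ 0.00000000e+00,  0.00000000e+00,  0.00000000e+00,
         1.00000000e+00]])}
{'time': 0.1, 'q': array([ 1.08153045e+00,  5.28324249e-01,  1.43377411e+00, -2.82188437e-05,
        1.18141032e+00, -1.78497567e-01]), 'joint_velocities': array([-0.00079557, -0.00260315, -0.00254492,  0.00056424, -0.00165153,
       -0.0019189 ]), 'joint_torque': array([-9.66693078e-04, -4.40987849e+01, -1.77148139e+01,  6.34421431e-02,
        5.34038676e-02, -3.02278829e-05]), 'position': array([0.19078124, 0.59447556, 0.22169959]), 'tool_rot': array([-0.41690301,  0.5719589 ,  0.41629525,  0.57074789]), 'ft_force': array([ 0.08997606, -0.3194322 , -0.03125613]), 'moment': array([ 0.03598773,  0.00039629, -0.03199545]), 'grip_width': 0.08708485240425398}
```

View pics/top.png

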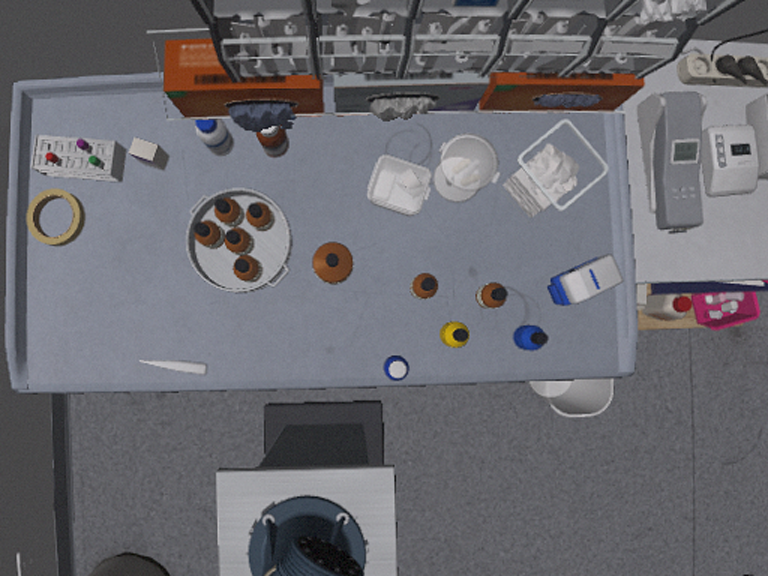

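View pics/scene.png

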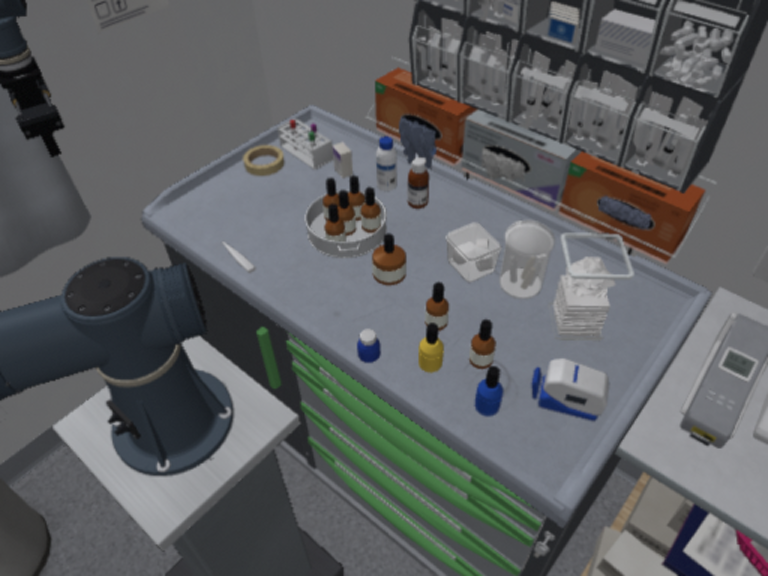

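Top view (768x576): the slim brown bottles are at (425,286) and (492,295). The wide one is at (333,262), yellow and blue look-alikes at (455,334) and (530,337), and the caddy at (239,240) with gaps on its right and at lower left. The tall brown bottle at (271,138) is a different object. Next I'll measure these and make one enlarged crop.

```bash
python3 - <<'E'
from h import *
for n in('top','scene'):
    D=np.load(n+'.npz');P=D['P'];img=D['img'].astype(int)
    m=(P[...,2]>.09)&(P[...,2]<.125)&(img.max(-1)<60)&(P[...,0]>.3)&(P[...,0]<.85)
    c,l,s,ce=cv2.connectedComponentsWithStats(m.astype(np.uint8),connectivity=8)
    print(n)
    for j in range(1,c):
        if s[j,4]>12:
            Q=P[l==j]; t=Q[Q[:,2]>np.median(Q[:,2])-.006]
            print((ce[j]*1.5).round(),s[j,4],'mid',((t.min(0)+t.max(0))/2).round(4),'med',np.median(t,0).round(4))
    # rim
    for lo,hi in((.042,.054),):
        rm=(P[...,2]>lo)&(P[...,2]<hi)&(abs(P[...,0]-.55)<.25)&(abs(P[...,1]-.16)<.2)&(img.min(-1)>90)
        Q=P[rm][:,:2]; 
        from scipy.optimize import least_squares
        f=lambda p:np.hypot(*(Q-p[:2]).T)-p[2]
        c0=np.median(Q,0); r=least_squares(f,[*c0,.088],loss='soft_l1',f_scale=.003); print('rim',len(Q),r.x)
im=cv2.imread('pics/top.png');D=np.load('top.npz')['img']
cv2.imwrite('pics/crop1.png',cv2.resize(D[115:250,110:390],None,fx=2.85,fy=2.85,interpolation=cv2.INTER_CUBIC))
E
```

```text
top
[221. 205.] 57 mid [0.6051 0.1166 0.1104] med [0.6046 0.1154 0.1104]
[255. 210.] 58 mid [0.5956 0.0609 0.1102] med [0.5958 0.0618 0.1109]
[200. 228.] 62 mid [0.5672 0.1514 0.11  ] med [0.567  0.1507 0.1107]
[232. 236.] 62 mid [0.5529 0.0993 0.1102] med [0.553  0.0992 0.1106]
[331. 259.] 49 mid [ 0.511  -0.0627  0.107 ] med [ 0.5099 -0.0627  0.1068]
[241. 265.] 63 mid [0.5048 0.084  0.1102] med [0.5056 0.085  0.1111]
[428. 283.] 58 mid [ 0.4679 -0.2184  0.1066] med [ 0.4668 -0.218   0.1073]
[500. 293.] 58 mid [ 0.4476 -0.3366  0.1068] med [ 0.4484 -0.3362  0.1072]
[460. 334.] 58 mid [ 0.3837 -0.2696  0.1056] med [ 0.3825 -0.2682  0.107 ]
[540. 338.] 55 mid [ 0.3721 -0.4002  0.1058] med [ 0.3732 -0.4     0.107 ]
rim 421 [0.55600802 0.1010925  0.08789958]
scene
[354. 182.] 40 mid [0.602  0.1155 0.1068] med [0.6012 0.1133 0.1082]
[330. 184.] 40 mid [0.5645 0.1502 0.1072] med [0.5633 0.1486 0.1089]
[369. 194.] 48 mid [0.5931 0.0627 0.1058] med [0.5923 0.0603 0.1076]
[343. 196.] 46 mid [0.5506 0.0978 0.1069] med [0.549  0.0971 0.1098]
[333. 210.] 53 mid [0.5049 0.0845 0.108 ] med [0.5021 0.0831 0.111 ]
[388. 240.] 46 mid [ 0.5082 -0.0632  0.1053] med [ 0.5071 -0.065   0.1074]
[438. 289.] 53 mid [ 0.4647 -0.2196  0.1052] med [ 0.4615 -0.2216  0.1076]
[485. 326.] 57 mid [ 0.4463 -0.3389  0.1061] med [ 0.4436 -0.3381  0.1085]
[432. 330.] 63 mid [ 0.3799 -0.2712  0.1069] med [ 0.3791 -0.271   0.1079]
[493. 373.] 73 mid [ 0.3702 -0.4027  0.1061] med [ 0.3692 -0.4027  0.1077]
rim 360 [0.59894864 0.17183085 0.14401782]
```

View pics/crop1.png

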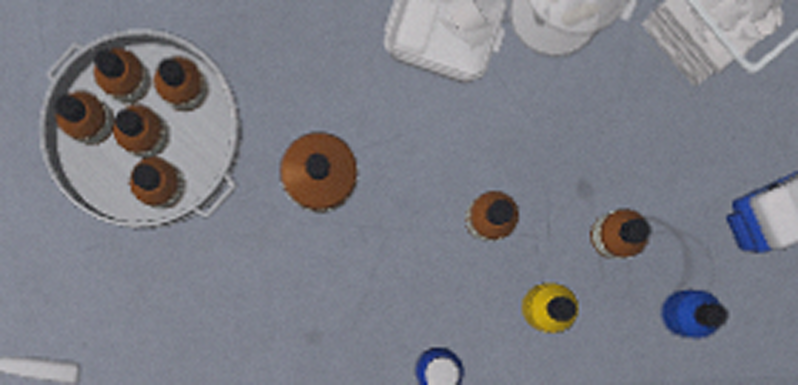

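Confirmed in the crop: the slim brown bottles with a white band are at (495,215) and (622,232). The wide one at (318,170) and the yellow and blue ones are excluded. The ring bottles stand at 17°, -43°, 77° and 197°, so the free places are at 137° and 257°.

```bash
cat > mv.py <<'E'
import sys,json
from h import *
def down(jaw): # tool x down, z at jaw angle
    x=np.array([0,0,-1.]);z=np.array([np.cos(jaw),np.sin(jaw),0]);return np.stack([x,np.cross(z,x),z],1)
def plan(t,jawdeg,n,grip,o=None,nr=None):
    o=o or robot.get_obs(); p=o['position'].copy(); A=R.from_quat(o['tool_rot'])
    B=R.from_matrix(down(np.radians(jawdeg))); rv=(A.inv()*B).as_rotvec()/n; d=(np.array(t)-p)/n
    print('at',o['time'],p.round(4),'jaw',np.degrees(np.arctan2(*A.as_matrix()[1::-1,2])).round(1),'q',o['q'].round(2),'F',o['ft_force'].round(1),'grip',o['grip_width'].round(4),'turn/row deg',np.degrees(np.linalg.norm(rv)).round(1),'d',np.linalg.norm(d).round(3))
    rows=[]
    for k in range(n):
        s=A.inv().apply(d)*100; rows.append([round(float(a),2) for a in s]+[round(float(a),3) for a in rv]+[grip]); A=A*R.from_rotvec(rv)
    print(json.dumps(rows))
if __name__=='__main__':
    a=list(map(float,sys.argv[1:])); plan(a[:3],a[3],int(a[4]),a[5])
E
python3 - <<'E'
from mv import *
D=np.load('top.npz')['P']
caps={'A':(.6046,.116,17),'B':(.5956,.0612,-43),'C':(.567,.151,77),'E':(.505,.0845,197),'M':(.553,.0993,None)}
from scipy.optimize import least_squares
def f(p):
    r=[]
    for x,y,a in caps.values():
        c=np.array([p[0],p[1]]); 
        if a is not None:
            t=np.radians(a)+p[2]; c=c+.054*np.array([np.cos(t),np.sin(t)])
        r+=list(c-[x,y])
    return r
s=least_squares(f,[.554,.1,0]);print(s.x,np.round(s.fun,4))
for a in(137,257):
    t=np.radians(a)+s.x[2];print(a,s.x[:2]+.054*np.array([np.cos(t),np.sin(t)]))
m=(D[...,0]>.35)&(D[...,0]<.75)&(D[...,1]>-.45)&(D[...,1]<.25)&(D[...,2]>.13)
print('tall',np.round(D[m].min(0),3),np.round(D[m].max(0),3),m.sum())
plan([.5,.15,.22],77,12,6.0)
plan([.467,-.2185,.22],77,12,6.0)
E
```

```text
[0.55472345 0.09920489 0.00363204] [ 0.0017 -0.0008 -0.0012  0.0013 -0.0003  0.0009 -0.0019 -0.0013  0.0017
 -0.0001]
137 [0.51509685 0.13588912]
257 [0.54276727 0.04654514]
tall [ 0.57 -0.45  0.13] [0.75  0.188 0.539] 17473Traceback (most recent call last):
  File "<stdin>", line 18, in <module>
  File "mv.py", line 8, in plan
    print('at',o['time'],p.round(4),'jaw',np.degrees(np.arctan2(*A.as_matrix()[1::-1,2])).round(1),'q',o['q'].round(2),'F',o['ft_force'].round(1),'grip',o['grip_width'].round(4),'turn/row deg',np.degrees(np.linalg.norm(rv)).round(1),'d',np.linalg.norm(d).round(3))
                                                                                                                                                         ^^^^^^^^^^^^^^^^^^^^^
AttributeError: 'float' object has no attribute 'round'
```

```bash
sed -i "s/o\['grip_width'\].round(4)/round(o['grip_width'],4)/" mv.py && python3 - <<'E'
from mv import *
D=np.load('top.npz')['P']
for y in np.arange(-.45,.25,.07):
    m=(D[...,0]>.35)&(D[...,0]<.75)&(D[...,1]>y)&(D[...,1]<y+.07)&(D[...,2]>.13)
    if m.sum():print(round(y,2),'xmin',D[m][:,0].min().round(3),'zmax',D[m&(D[...,0]<.7)][:,2].max().round(3) if (m&(D[...,0]<.7)).any() else None)
plan([.45,.22,.24],90,10,6.0)
E
```

```text
-0.45 xmin 0.57 zmax 0.188
-0.38 xmin 0.616 zmax 0.186
-0.31 xmin 0.618 zmax 0.156
-0.24 xmin 0.708 zmax None
-0.17 xmin 0.709 zmax None
-0.1 xmin 0.722 zmax None
-0.03 xmin 0.707 zmax None
0.04 xmin 0.71 zmax None
0.11 xmin 0.725 zmax None
0.18 xmin 0.728 zmax None
at 0.15 [0.1908 0.5945 0.2218] jaw 72.2 q [ 1.08  0.53  1.43 -0.    1.18 -0.18] F [ 0.8 -0.8  0.6] grip 0.0871 turn/row deg 1.8 d 0.046
[[-0.18, -3.61, -2.77, -0.031, -0.0, -0.0, 6.0], [-0.18, -3.52, -2.88, -0.031, -0.0, -0.0, 6.0], [-0.18, -3.43, -2.99, -0.031, -0.0, -0.0, 6.0], [-0.18, -3.34, -3.1, -0.031, -0.0, -0.0, 6.0], [-0.18, -3.24, -3.2, -0.031, -0.0, -0.0, 6.0], [-0.18, -3.14, -3.3, -0.031, -0.0, -0.0, 6.0], [-0.18, -3.04, -3.4, -0.031, -0.0, -0.0, 6.0], [-0.18, -2.93, -3.49, -0.031, -0.0, -0.0, 6.0], [-0.18, -2.82, -3.58, -0.031, -0.0, -0.0, 6.0], [-0.18, -2.71, -3.66, -0.031, -0.0, -0.0, 6.0]]
```

Emit:
arm_command(plan=[[-0.18, -3.6, -2.8, 0.031, 0, 0, 6], [-0.18, -3.7, -2.7, 0.031, 0, 0, 6], [-0.18, -3.8, -2.6, 0.031, 0, 0, 6], [-0.18, -3.9, -2.5, 0.031, 0, 0, 6], [-0.18, -3.9, -2.4, 0.031, 0, 0, 6], [-0.18, -4, -2.3, 0.031, 0, 0, 6], [-0.18, -4, -2.2, 0.031, 0, 0, 6], [-0.18, -4.1, -2.1, 0.031, 0, 0, 6], [-0.18, -4.1, -2, 0.031, 0, 0, 6], [-0.18, -4.2, -1.9, 0.031, 0, 0, 6]], grip_force=20)

```text
time: 1.4
position: [0.4473, 0.2011, 0.2383]
tool_rot: [-0.323, 0.63, 0.322, 0.628]
ft_force: [0.4, 0.5, 0.8]
grip_width: 0.0599
```

```bash
python3 mv.py .465 -.2187 .19 -13 12 6
```

```text
at 1.4 [0.4473 0.2011 0.2383] jaw 54.3 q [ 0.2   0.33  1.74 -0.    1.07 -0.75] F [0.4 0.5 0.8] grip 0.0599 turn/row deg 5.6 d 0.035
[[0.41, -2.16, -2.75, 0.098, -0.0, 0.0, 6.0], [0.41, -2.42, -2.53, 0.098, -0.0, 0.0, 6.0], [0.41, -2.66, -2.28, 0.098, -0.0, 0.0, 6.0], [0.41, -2.87, -2.01, 0.098, -0.0, 0.0, 6.0], [0.41, -3.05, -1.72, 0.098, -0.0, 0.0, 6.0], [0.41, -3.2, -1.41, 0.098, -0.0, 0.0, 6.0], [0.41, -3.33, -1.09, 0.098, -0.0, 0.0, 6.0], [0.4, -3.42, -0.76, 0.098, -0.0, 0.0, 6.0], [0.4, -3.48, -0.43, 0.098, -0.0, 0.0, 6.0], [0.4, -3.5, -0.09, 0.098, -0.0, 0.0, 6.0], [0.4, -3.49, 0.26, 0.098, -0.0, 0.0, 6.0], [0.4, -3.45, 0.6, 0.098, -0.0, 0.0, 6.0]]
```

Emit:
arm_command(plan=[[0.4, -2.2, -2.8, 0.098, 0, 0, 6], [0.4, -2.4, -2.5, 0.098, 0, 0, 6], [0.4, -2.7, -2.3, 0.098, 0, 0, 6], [0.4, -2.9, -2.0, 0.098, 0, 0, 6], [0.4, -3.05, -1.7, 0.098, 0, 0, 6], [0.4, -3.2, -1.4, 0.098, 0, 0, 6], [0.4, -3.3, -1.1, 0.098, 0, 0, 6], [0.4, -3.4, -0.75, 0.098, 0, 0, 6], [0.4, -3.5, -0.4, 0.098, 0, 0, 6], [0.4, -3.5, -0.1, 0.098, 0, 0, 6], [0.4, -3.5, 0.3, 0.098, 0, 0, 6], [0.4, -3.5, 0.6, 0.098, 0, 0, 6]])

```text
time: 2.9
position: [0.4586, -0.2348, 0.1888]
tool_rot: [0.095, 0.701, -0.096, 0.701]
ft_force: [0.8, 0.1, -0.0]
grip_width: 0.0599
```

```bash
cat >> h.py <<'E'
def caps(name='wrist',save=None,zlo=.09,zhi=.12):
    img,P,o=cloud(name)
    if save: cv2.imwrite(save,cv2.resize(img,None,fx=1.4,fy=1.4))
    m=(P[...,2]>zlo)&(P[...,2]<zhi)&(img.max(-1)<70)
    c,l,s,ce=cv2.connectedComponentsWithStats(m.astype(np.uint8),connectivity=8)
    for j in range(1,c):
        if s[j,4]>25:
            Q=P[l==j]; t=Q[Q[:,2]>np.percentile(Q[:,2],90)-.004]
            print((ce[j]*1.4).round(),s[j,4],'mid',((t.min(0)+t.max(0))/2).round(4),'ext',np.ptp(t,axis=0).round(3))
    return img,P,o
E
python3 - <<'E'
from mv import *
import h; h.caps(save='pics/w1.png')
plan([.465,-.2187,.19],-13,2,6)
E
```

```text
[363. 243.] 365 mid [ 0.4673 -0.2159  0.1077] ext [0.019 0.018 0.006]
[379. 393.] 355 mid [ 0.4485 -0.334   0.107 ] ext [0.018 0.019 0.005]
at 2.95 [ 0.4596 -0.2399  0.1887] jaw -15.8 q [-0.69  0.43  1.74 -0.    0.97 -0.42] F [ 0.3 -2.2 -0.4] grip 0.0602 turn/row deg 1.4 d 0.011
[[-0.07, 1.09, -0.03, -0.024, 0.002, 0.002, 6], [-0.07, 1.09, -0.0, -0.024, 0.002, 0.002, 6]]
```

View pics/w1.png

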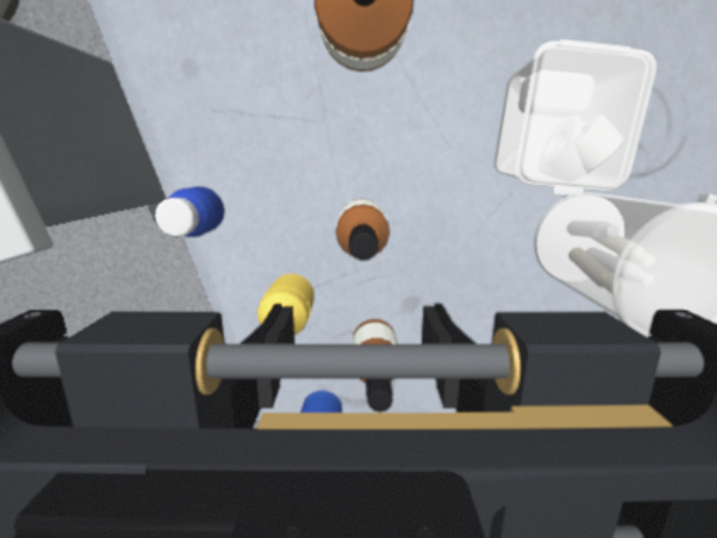

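The wrist picture shows the target cap at (363,243) and bottle 2's cap at (379,393). The wrist and top measurements agree to 2.5 mm.

```bash
python3 mv.py .467 -.217 .15 -13 3 6
```

```text
at 2.95 [ 0.4596 -0.2399  0.1887] jaw -15.8 q [-0.69  0.43  1.74 -0.    0.97 -0.42] F [ 0.3 -2.2 -0.4] grip 0.0602 turn/row deg 0.9 d 0.015
[[1.29, 0.81, 0.03, -0.016, 0.001, 0.002, 6.0], [1.29, 0.8, 0.04, -0.016, 0.001, 0.002, 6.0], [1.29, 0.8, 0.05, -0.016, 0.001, 0.002, 6.0]]
```

Emit:
arm_command(plan=[[1.3, 0.8, 0.05, -0.016, 0, 0, 6], [1.3, 0.8, 0.05, -0.016, 0, 0, 6], [1.3, 0.8, 0.05, -0.016, 0, 0, 6], [0, 0, 0, 0, 0, 0, 6]])

```text
time: 3.45
position: [0.4661, -0.2128, 0.1456]
tool_rot: [0.078, 0.703, -0.079, 0.702]
ft_force: [-0.4, 0.3, -0.6]
grip_width: 0.0598
```

```bash
python3 - <<'E'
from mv import *
import h; h.caps()
plan([.467,-.217,.074],-13,4,6)
E
```

```text
[379.   4.] 136 mid [ 0.509  -0.0689  0.0994] ext [0.011 0.004 0.006]
[361. 297.] 533 mid [ 0.4676 -0.216   0.107 ] ext [0.018 0.017 0.005]
at 3.5 [ 0.4665 -0.2134  0.1462] jaw -12.8 q [-0.65  0.49  1.79 -0.    0.86 -0.42] F [-0.4 -0.2  0.3] grip 0.0596 turn/row deg 0.1 d 0.018
[[1.8, -0.08, 0.03, 0.001, -0.0, 0.001, 6], [1.8, -0.08, 0.03, 0.001, -0.0, 0.001, 6], [1.8, -0.08, 0.03, 0.001, -0.0, 0.001, 6], [1.8, -0.08, 0.03, 0.001, -0.0, 0.001, 6]]
```

Emit:
arm_command(plan=[[1.8, -0.08, 0.03, 0, 0, 0, 6], [1.8, -0.08, 0.03, 0, 0, 0, 6], [1.8, -0.08, 0.03, 0, 0, 0, 6], [1.2, -0.08, 0.03, 0, 0, 0, 6], [0, 0, 0, 0, 0, 0, 6]])

```text
time: 4.12
position: [0.4699, -0.2172, 0.0807]
tool_rot: [0.075, 0.701, -0.079, 0.705]
ft_force: [0.0, 0.3, 0.5]
grip_width: 0.0602
```

```bash
python3 mv.py .4675 -.2165 .074 -13 1 6
```

```text
at 4.125 [ 0.4699 -0.2172  0.0807] jaw -12.5 q [-0.65  0.61  1.83 -0.    0.7  -0.43] F [0.  0.3 0.5] grip 0.0602 turn/row deg 0.7 d 0.007
[[0.66, 0.02, -0.25, 0.008, 0.006, 0.006, 6.0]]
```

Emit:
arm_command(plan=[[0.6, 0.02, -0.25, 0, 0.006, 0.006, 6], [0, 0, 0, 0, 0, 0, 4], [0, 0, 0, 0, 0, 0, 1], [0, 0, 0, 0, 0, 0, 1], [0, 0, 0, 0, 0, 0, 1], [0, 0, 0, 0, 0, 0, 1], [0, 0, 0, 0, 0, 0, 1]], grip_force=20)

```text
time: 5.0
position: [0.4684, -0.2172, 0.0761]
tool_rot: [0.077, 0.702, -0.078, 0.704]
ft_force: [-0.0, 0.1, -1.0]
grip_width: 0.0195
```

```bash
python3 mv.py .4675 -.2165 .22 -13 4 1
```

```text
at 5.0 [ 0.4684 -0.2172  0.0761] jaw -12.5 q [-0.65  0.61  1.83  0.    0.7  -0.43] F [-0.   0.1 -1. ] grip 0.0195 turn/row deg 0.1 d 0.036
[[-3.6, 0.01, -0.01, 0.002, 0.001, 0.0, 1.0], [-3.6, 0.01, -0.02, 0.002, 0.001, 0.0, 1.0], [-3.6, 0.01, -0.02, 0.002, 0.001, 0.0, 1.0], [-3.6, 0.01, -0.02, 0.002, 0.001, 0.0, 1.0]]
```

Emit:
arm_command(plan=[[-1, 0, 0, 0, 0, 0, 1], [-2.5, 0, 0, 0, 0, 0, 1], [-3.5, 0, 0, 0, 0, 0, 1], [-3.5, 0, 0, 0, 0, 0, 1], [-3.5, 0, 0, 0, 0, 0, 1]])

```text
time: 5.62
position: [0.4661, -0.2155, 0.2192]
tool_rot: [0.078, 0.704, -0.076, 0.702]
ft_force: [1.5, 0.1, 0.5]
grip_width: 0.0196
```

```bash
python3 mv.py .543 .0465 .222 -13 10 1
```

```text
at 5.625 [ 0.4661 -0.2155  0.2192] jaw -12.5 q [-0.65  0.38  1.71  0.    1.05 -0.43] F [1.5 0.1 0.5] grip 0.0196 turn/row deg 0.1 d 0.027
[[-0.02, 2.72, 0.18, 0.001, -0.0, -0.0, 1.0], [-0.02, 2.72, 0.18, 0.001, -0.0, -0.0, 1.0], [-0.02, 2.72, 0.18, 0.001, -0.0, -0.0, 1.0], [-0.02, 2.72, 0.18, 0.001, -0.0, -0.0, 1.0], [-0.02, 2.73, 0.17, 0.001, -0.0, -0.0, 1.0], [-0.03, 2.73, 0.17, 0.001, -0.0, -0.0, 1.0], [-0.03, 2.73, 0.17, 0.001, -0.0, -0.0, 1.0], [-0.03, 2.73, 0.17, 0.001, -0.0, -0.0, 1.0], [-0.03, 2.73, 0.16, 0.001, -0.0, -0.0, 1.0], [-0.03, 2.73, 0.16, 0.001, -0.0, -0.0, 1.0]]
```

Emit:
arm_command(plan=[[-0.05, 1.7, 0.15, 0, 0, 0, 1], [-0.05, 2.7, 0.18, 0, 0, 0, 1], [-0.05, 2.7, 0.18, 0, 0, 0, 1], [-0.05, 2.7, 0.18, 0, 0, 0, 1], [-0.05, 2.7, 0.18, 0, 0, 0, 1], [-0.05, 2.7, 0.18, 0, 0, 0, 1], [-0.05, 2.7, 0.18, 0, 0, 0, 1], [-0.05, 2.7, 0.18, 0, 0, 0, 1], [-0.05, 2.7, 0.18, 0, 0, 0, 1], [-0.05, 1.7, 0.15, 0, 0, 0, 1], [0, 0, 0, 0, 0, 0, 1]])

```text
time: 7.0
position: [0.5309, 0.042, 0.2179]
tool_rot: [0.079, 0.71, -0.074, 0.696]
ft_force: [-0.7, -0.7, 0.1]
grip_width: 0.0195
```

```bash
python3 - <<'E'
from mv import *
import h; h.caps(save='pics/w2.png')
plan([.543,.0465,.222],-13,1,1)
E
```

```text
[378.  98.] 376 mid [0.5668 0.1535 0.1114] ext [0.018 0.018 0.005]
[441. 136.] 386 mid [0.6051 0.1192 0.1114] ext [0.018 0.018 0.005]
[374. 177.] 279 mid [0.5536 0.1026 0.1117] ext [0.018 0.018 0.004]
[315. 210.] 323 mid [0.5061 0.0886 0.1111] ext [0.019 0.019 0.005]
[440. 214.] 337 mid [0.5959 0.0659 0.1109] ext [0.018 0.018 0.005]
[365. 385.] 125 mid [ 0.5117 -0.0607  0.1076] ext [0.018 0.014 0.003]
at 7.05 [0.5306 0.0414 0.2178] jaw -12.4 q [-0.14  0.42  1.66  0.01  1.09  0.08] F [-0.8 -0.5 -1.6] grip 0.0196 turn/row deg 1.4 d 0.014
[[-0.44, 0.77, 1.09, 0.01, -0.022, -0.004, 1]]
```

View pics/w2.png

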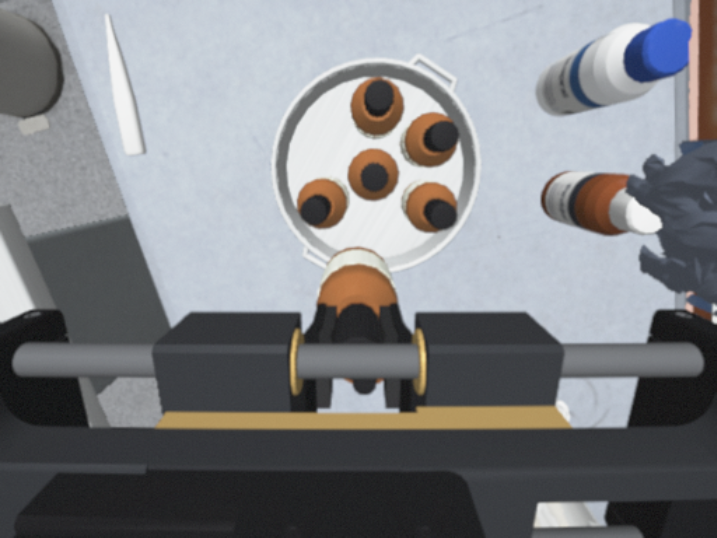

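The wrist view shows five caps in the caddy, with the free place ahead of the held bottle at about (375,245). Both cameras put the tool target within 1 mm, at (0.5435, 0.0485).

```bash
python3 mv.py .5435 .0485 .2 -13 2 1
```

```text
at 7.05 [0.5306 0.0414 0.2178] jaw -12.4 q [-0.14  0.42  1.66  0.01  1.09  0.08] F [-0.8 -0.5 -1.6] grip 0.0196 turn/row deg 0.7 d 0.012
[[0.88, 0.48, 0.57, 0.005, -0.011, -0.002, 1.0], [0.89, 0.49, 0.56, 0.005, -0.011, -0.002, 1.0]]
```

Emit:
arm_command(plan=[[0.4, 0.5, 0.6, 0.005, -0.011, -0.002, 1], [0.4, 0.5, 0.6, 0.005, -0.011, -0.002, 1], [0, 0, 0, 0, 0, 0, 1]])

```text
time: 7.42
position: [0.5449, 0.047, 0.2087]
tool_rot: [0.081, 0.702, -0.082, 0.703]
ft_force: [0.5, 0.7, -0.9]
grip_width: 0.0195
```

```bash
python3 mv.py .5435 .0485 .14 -13 4 1
```

```text
at 7.425 [0.5449 0.047  0.2087] jaw -13.2 q [-0.12  0.44  1.64 -0.    1.06  0.11] F [ 0.5  0.7 -0.9] grip 0.0195 turn/row deg 0.1 d 0.017
[[1.72, 0.03, -0.04, -0.001, 0.0, 0.0, 1.0], [1.72, 0.03, -0.04, -0.001, 0.0, 0.0, 1.0], [1.72, 0.03, -0.04, -0.001, 0.0, 0.0, 1.0], [1.72, 0.03, -0.04, -0.001, 0.0, 0.0, 1.0]]
```

Emit:
arm_command(plan=[[1.6, 0.03, -0.04, 0, 0, 0, 1], [1.6, 0.03, -0.04, 0, 0, 0, 1], [1.6, 0.03, -0.04, 0, 0, 0, 1], [1.2, 0.03, -0.04, 0, 0, 0, 1], [0, 0, 0, 0, 0, 0, 1]])

```text
time: 8.05
position: [0.5447, 0.0466, 0.1475]
tool_rot: [0.081, 0.701, -0.083, 0.703]
ft_force: [-0.3, 0.3, -0.6]
grip_width: 0.0194
```

```bash
python3 mv.py .5435 .0485 .081 -13 5 1
```

```text
at 8.05 [0.5447 0.0466 0.1475] jaw -13.3 q [-0.12  0.53  1.7  -0.    0.91  0.12] F [-0.3  0.3 -0.6] grip 0.0194 turn/row deg 0.1 d 0.013
[[1.33, 0.03, -0.04, -0.001, 0.001, 0.0, 1.0], [1.33, 0.03, -0.03, -0.001, 0.001, 0.0, 1.0], [1.33, 0.03, -0.03, -0.001, 0.001, 0.0, 1.0], [1.33, 0.03, -0.03, -0.001, 0.001, 0.0, 1.0], [1.33, 0.03, -0.03, -0.001, 0.001, 0.0, 1.0]]
```

Emit:
arm_command(plan=[[1.2, 0.06, -0.04, 0, 0.001, 0, 1], [1.3, 0.06, -0.04, 0, 0, 0, 1], [1.3, 0.06, -0.04, 0, 0, 0, 1], [1.3, 0.06, -0.04, 0, 0, 0, 1], [0.7, 0, 0, 0, 0, 0, 1], [0, 0, 0, 0, 0, 0, 1]])

```text
time: 8.8
position: [0.5446, 0.0492, 0.086]
tool_rot: [0.081, 0.701, -0.083, 0.703]
ft_force: [0.6, 0.2, -0.4]
grip_width: 0.0195
```

```bash
python3 - <<'E'
from mv import *
import h; h.caps(save='pics/w3.png',zlo=.085,zhi=.13)
plan([.5435,.0485,.08],-13,1,1)
E
```

```text
[353.  63.] 1760 mid [0.5672 0.1541 0.1112] ext [0.019 0.019 0.006]
[474. 138.] 1668 mid [0.6053 0.1197 0.1112] ext [0.019 0.019 0.005]
[349. 216.] 1179 mid [0.5535 0.103  0.1111] ext [0.019 0.019 0.005]
[245. 275.] 1417 mid [0.5064 0.089  0.1111] ext [0.018 0.019 0.006]
[470. 278.] 1389 mid [0.5956 0.0661 0.1108] ext [0.018 0.018 0.005]
[357. 326.] 1667 mid [0.5469 0.0604 0.1208] ext [0.039 0.012 0.011]
at 8.85 [0.5447 0.0491 0.0863] jaw -13.4 q [-0.11  0.62  1.75 -0.    0.77  0.12] F [-0.3 -0.4 -1.3] grip 0.0194 turn/row deg 0.4 d 0.006
[[0.63, -0.09, -0.11, -0.006, 0.004, 0.002, 1]]
```

View pics/w3.png

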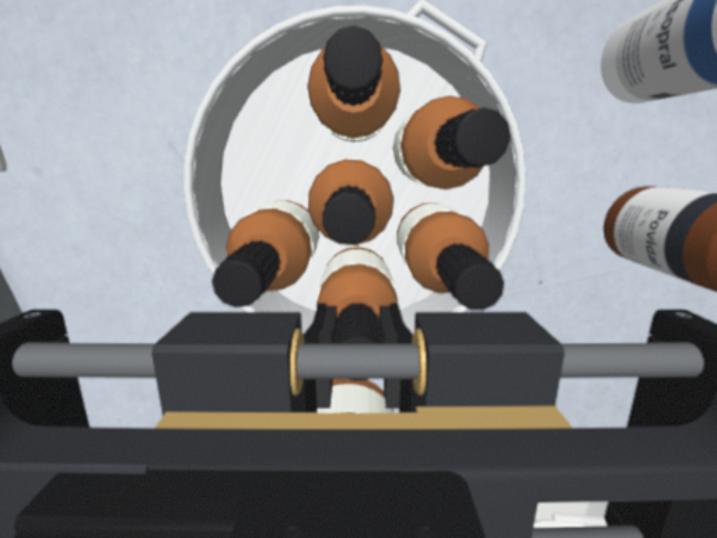

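The bottle at (357,290) stands free between its neighbours, about 6 mm above the floor, and no other cap has moved. I'll lower it gently until it touches.

Emit:
arm_command(plan=[[0.25, 0, 0, 0, 0, 0, 1], [0.2, 0, 0, 0, 0, 0, 1], [0.15, 0, 0, 0, 0, 0, 1], [0, 0, 0, 0, 0, 0, 1]])

```text
time: 9.35
position: [0.5458, 0.049, 0.0811]
tool_rot: [0.081, 0.7, -0.083, 0.705]
ft_force: [0.7, 0.0, -0.7]
grip_width: 0.0194
```

Emit:
arm_command(plan=[[0.1, 0, -0.1, 0, 0, 0, 1], [0.1, 0, 0, 0, 0, 0, 1], [0, 0, 0, 0, 0, 0, 1]])

```text
time: 9.72
position: [0.5451, 0.0492, 0.0802]
tool_rot: [0.081, 0.7, -0.083, 0.705]
ft_force: [0.4, 0.5, -1.0]
grip_width: 0.0193
```

Emit:
arm_command(plan=[[0.15, 0, 0, 0, 0, 0, 1], [0.15, 0, 0, 0, 0, 0, 1], [0, 0, 0, 0, 0, 0, 1]])

```text
time: 10.1
position: [0.5456, 0.0493, 0.0803]
tool_rot: [0.081, 0.699, -0.083, 0.706]
ft_force: [0.8, 0.6, -1.6]
grip_width: 0.0193
```

Emit:
arm_command(plan=[[0.4, 0, -0.1, 0, 0.004, 0, 1], [0, 0, 0, 0, 0, 0, 1]])

```text
time: 10.35
position: [0.5464, 0.0493, 0.0797]
tool_rot: [0.081, 0.699, -0.083, 0.706]
ft_force: [-0.3, -0.3, -1.4]
grip_width: 0.0196
```

```bash
python3 -c "
from mv import *
P=[]
plan([.5445,.049,.08],-13,1,1)"
```

```text
at 10.35 [0.5464 0.0493 0.0797] jaw -13.3 q [-0.11  0.63  1.75 -0.    0.75  0.12] F [-0.3 -0.3 -1.4] grip 0.0196 turn/row deg 0.7 d 0.002
[[-0.03, -0.07, -0.18, -0.005, 0.01, 0.001, 1]]
```

Emit:
arm_command(plan=[[0.4, 0, -0.1, 0, 0.005, 0, 1]])

```text
time: 10.48
position: [0.5471, 0.0493, 0.0783]
tool_rot: [0.081, 0.699, -0.082, 0.705]
ft_force: [-4.6, -0.1, 32.3]
grip_width: 0.0197
```

Floor contact is clear: 32 N upward. Relaxing, then releasing.

Emit:
arm_command(plan=[[-0.1, 0, 0, 0, 0, 0, 1], [0, 0, 0, 0, 0, 0, 2.3], [0, 0, 0, 0, 0, 0, 3], [0, 0, 0, 0, 0, 0, 4], [0, 0, 0, 0, 0, 0, 4], [0, 0, 0, 0, 0, 0, 4]])

```text
time: 11.22
position: [0.5465, 0.0494, 0.0776]
tool_rot: [0.081, 0.7, -0.082, 0.705]
ft_force: [-0.1, 0.7, -0.1]
grip_width: 0.0397
```

```bash
python3 mv.py .5455 .049 .2 -13 5 4
```

```text
at 11.225 [0.5465 0.0494 0.0776] jaw -13.3 q [-0.11  0.64  1.75 -0.    0.75  0.12] F [-0.1  0.7 -0.1] grip 0.0397 turn/row deg 0.1 d 0.024
[[-2.45, -0.01, -0.0, -0.001, 0.001, 0.0, 4.0], [-2.45, -0.01, -0.01, -0.001, 0.001, 0.0, 4.0], [-2.45, -0.01, -0.01, -0.001, 0.001, 0.0, 4.0], [-2.45, -0.01, -0.01, -0.001, 0.001, 0.0, 4.0], [-2.45, -0.01, -0.02, -0.001, 0.001, 0.0, 4.0]]
```

Emit:
arm_command(plan=[[-1, 0, 0, 0, 0, 0, 4], [-2.5, 0, 0, 0, 0, 0, 4], [-3, 0, 0, 0, 0, 0, 4], [-3, 0, 0, 0, 0, 0, 4], [-1.5, 0, 0, 0, 0, 0, 6]])

```text
time: 11.85
position: [0.5451, 0.0497, 0.192]
tool_rot: [0.081, 0.701, -0.082, 0.704]
ft_force: [0.5, -0.3, 0.7]
grip_width: 0.0445
```

```bash
python3 - <<'E'
from mv import *
import h; h.caps()
plan([.4482,-.335,.18],-13,12,6)
E
```

```text
[353. 108.] 446 mid [0.5671 0.1536 0.1117] ext [0.018 0.018 0.005]
[423. 149.] 440 mid [0.6053 0.1197 0.1114] ext [0.019 0.018 0.005]
[351. 194.] 361 mid [0.5536 0.1029 0.1111] ext [0.018 0.019 0.005]
[288. 231.] 410 mid [0.5062 0.0888 0.1115] ext [0.019 0.018 0.005]
[424. 233.] 401 mid [0.5958 0.0661 0.1113] ext [0.018 0.018 0.005]
[361. 270.] 379 mid [0.5479 0.0503 0.1112] ext [0.019 0.017 0.005]
[347. 401.] 225 mid [ 0.5123 -0.0537  0.1065] ext [0.017 0.009 0.005]
at 11.9 [0.5462 0.0496 0.1936] jaw -13.3 q [-0.11  0.46  1.66 -0.    1.01  0.12] F [-0.3 -0.9  0.8] grip 0.0476 turn/row deg 0.0 d 0.033
[[0.11, -3.31, -0.06, -0.0, 0.001, 0.0, 6], [0.11, -3.31, -0.06, -0.0, 0.001, 0.0, 6], [0.11, -3.31, -0.06, -0.0, 0.001, 0.0, 6], [0.11, -3.31, -0.06, -0.0, 0.001, 0.0, 6], [0.11, -3.31, -0.06, -0.0, 0.001, 0.0, 6], [0.11, -3.31, -0.06, -0.0, 0.001, 0.0, 6], [0.11, -3.31, -0.07, -0.0, 0.001, 0.0, 6], [0.11, -3.31, -0.07, -0.0, 0.001, 0.0, 6], [0.11, -3.31, -0.07, -0.0, 0.001, 0.0, 6], [0.11, -3.31, -0.07, -0.0, 0.001, 0.0, 6], [0.11, -3.31, -0.07, -0.0, 0.001, 0.0, 6], [0.11, -3.31, -0.07, -0.0, 0.001, 0.0, 6]]
```

Bottle 1 stands, with its cap top level with the others and about 5 mm off nominal inside the 10 mm clearance. Next is bottle 2.

Emit:
arm_command(plan=[[0.1, -2, -0.06, 0, 0, 0, 6], [0.1, -3.3, -0.06, 0, 0, 0, 6], [0.1, -3.3, -0.06, 0, 0, 0, 6], [0.1, -3.4, -0.06, 0, 0, 0, 6], [0.1, -3.4, -0.06, 0, 0, 0, 6], [0.1, -3.4, -0.06, 0, 0, 0, 6], [0.1, -3.4, -0.06, 0, 0, 0, 6], [0.1, -3.4, -0.07, 0, 0, 0, 6], [0.1, -3.4, -0.07, 0, 0, 0, 6], [0.1, -3.4, -0.07, 0, 0, 0, 6], [0.1, -3.4, -0.07, 0, 0, 0, 6], [0.1, -2, -0.05, 0, 0, 0, 6]])

```text
time: 13.4
position: [0.4498, -0.3259, 0.184]
tool_rot: [0.08, 0.698, -0.081, 0.707]
ft_force: [0.1, 0.6, 0.5]
grip_width: 0.0602
```

```bash
python3 - <<'E'
from mv import *
import h; h.caps()
plan([.4485,-.335,.146],-13,3,6)
E
```

```text
[237. 213.] 431 mid [ 0.383  -0.2672  0.1073] ext [0.018 0.018 0.005]
[356. 285.] 363 mid [ 0.4482 -0.3338  0.107 ] ext [0.018 0.017 0.005]
[284. 390.] 157 mid [ 0.3758 -0.3993  0.1068] ext [0.013 0.017 0.004]
at 13.45 [ 0.4496 -0.3281  0.1839] jaw -13.1 q [-0.83  0.48  1.66  0.01  0.99 -0.61] F [-0.6 -1.5  0.2] grip 0.0599 turn/row deg 0.3 d 0.013
[[1.26, -0.23, -0.0, -0.001, 0.005, 0.001, 6], [1.26, -0.23, 0.0, -0.001, 0.005, 0.001, 6], [1.26, -0.23, 0.01, -0.001, 0.005, 0.001, 6]]
```

Emit:
arm_command(plan=[[1.2, -0.22, 0, 0, 0.005, 0, 6], [1.2, -0.22, 0, 0, 0.005, 0, 6], [1.2, -0.2, 0, 0, 0.005, 0, 6], [0, 0, 0, 0, 0, 0, 6]])

```text
time: 13.95
position: [0.4482, -0.331, 0.1443]
tool_rot: [0.081, 0.704, -0.079, 0.701]
ft_force: [0.2, 0.2, 0.6]
grip_width: 0.0601
```

```bash
python3 mv.py .4485 -.3348 .076 -13 4 6
```

```text
at 13.95 [ 0.4482 -0.331   0.1443] jaw -13.0 q [-0.84  0.54  1.68 -0.    0.93 -0.61] F [0.2 0.2 0.6] grip 0.0601 turn/row deg 0.1 d 0.017
[[1.71, -0.09, 0.04, 0.0, -0.001, -0.0, 6.0], [1.71, -0.09, 0.03, 0.0, -0.001, -0.0, 6.0], [1.71, -0.09, 0.03, 0.0, -0.001, -0.0, 6.0], [1.71, -0.09, 0.03, 0.0, -0.001, -0.0, 6.0]]
```

Emit:
arm_command(plan=[[1.7, -0.12, 0, 0, 0, 0, 6], [1.7, -0.12, 0, 0, 0, 0, 6], [1.7, -0.12, 0, 0, 0, 0, 6], [1.3, -0.05, 0, 0, 0, 0, 6], [0.2, 0, 0, 0, 0, 0, 6]])

```text
time: 14.58
position: [0.4489, -0.3334, 0.077]
tool_rot: [0.079, 0.704, -0.078, 0.702]
ft_force: [-0.7, 0.2, -0.2]
grip_width: 0.0601
```

```bash
python3 mv.py .4485 -.3348 .076 -13 1 6
```

```text
at 14.575 [ 0.4489 -0.3334  0.077 ] jaw -12.8 q [-0.84  0.65  1.72 -0.    0.78 -0.61] F [-0.7  0.2 -0.2] grip 0.0601 turn/row deg 0.3 d 0.002
[[0.1, -0.15, -0.01, 0.004, -0.003, -0.001, 6.0]]
```

Emit:
arm_command(plan=[[0.1, -0.15, 0, 0.004, -0.003, 0, 6], [0, 0, 0, 0, 0, 0, 4], [0, 0, 0, 0, 0, 0, 1], [0, 0, 0, 0, 0, 0, 1], [0, 0, 0, 0, 0, 0, 1], [0, 0, 0, 0, 0, 0, 1], [0, 0, 0, 0, 0, 0, 1]], grip_force=20)

```text
time: 15.45
position: [0.4494, -0.3356, 0.0777]
tool_rot: [0.08, 0.702, -0.081, 0.704]
ft_force: [-0.1, -0.2, 0.5]
grip_width: 0.0193
```

Emit:
arm_command(plan=[[-1, 0, 0, 0, 0, 0, 1], [-2.5, 0, 0, 0, 0, 0, 1], [-3.5, 0, 0, 0, 0, 0, 1], [-3.5, 0, 0, 0, 0, 0, 1], [-3.5, 0, 0, 0, 0, 0, 1]])

```text
time: 16.08
position: [0.4472, -0.3334, 0.2202]
tool_rot: [0.082, 0.704, -0.079, 0.701]
ft_force: [1.1, -0.7, -1.0]
grip_width: 0.0194
```

```bash
python3 mv.py .47 .05 .235 30 12 1
```

```text
at 16.075 [ 0.4472 -0.3334  0.2202] jaw -13.0 q [-0.84  0.44  1.6   0.    1.1  -0.61] F [ 1.1 -0.7 -1. ] grip 0.0194 turn/row deg 3.6 d 0.032
[[-0.11, 3.16, -0.54, -0.063, -0.0, -0.0, 1.0], [-0.11, 3.18, -0.34, -0.063, -0.0, -0.0, 1.0], [-0.11, 3.2, -0.14, -0.063, -0.0, -0.0, 1.0], [-0.11, 3.2, 0.06, -0.063, -0.0, -0.0, 1.0], [-0.11, 3.19, 0.26, -0.063, -0.0, -0.0, 1.0], [-0.12, 3.17, 0.46, -0.063, -0.0, -0.0, 1.0], [-0.12, 3.13, 0.66, -0.063, -0.0, -0.0, 1.0], [-0.12, 3.09, 0.85, -0.063, -0.0, -0.0, 1.0], [-0.12, 3.03, 1.04, -0.063, -0.0, -0.0, 1.0], [-0.12, 2.95, 1.23, -0.063, -0.0, -0.0, 1.0], [-0.12, 2.87, 1.41, -0.063, -0.0, -0.0, 1.0], [-0.12, 2.78, 1.59, -0.063, -0.0, -0.0, 1.0]]
```

Emit:
arm_command(plan=[[-0.1, 2, -0.4, -0.063, 0, 0, 1], [-0.1, 3.2, -0.3, -0.063, 0, 0, 1], [-0.1, 3.2, -0.1, -0.063, 0, 0, 1], [-0.1, 3.2, 0.1, -0.063, 0, 0, 1], [-0.1, 3.2, 0.3, -0.063, 0, 0, 1], [-0.1, 3.2, 0.5, -0.063, 0, 0, 1], [-0.1, 3.1, 0.7, -0.063, 0, 0, 1], [-0.1, 3.1, 0.9, -0.063, 0, 0, 1], [-0.1, 3, 1, -0.063, 0, 0, 1], [-0.1, 3, 1.2, -0.063, 0, 0, 1], [-0.1, 2.9, 1.4, -0.063, 0, 0, 1], [-0.1, 2, 1.2, -0.063, 0, 0, 1]])

```text
time: 17.58
position: [0.4458, 0.0565, 0.2261]
tool_rot: [-0.192, 0.686, 0.209, 0.67]
ft_force: [-0.0, -1.2, -1.0]
grip_width: 0.0192
```

```bash
python3 - <<'E'
from mv import *
import h; h.caps()
plan([.5165,.1365,.22],47,5,1)
E
```

```text
[557. 244.] 401 mid [0.5666 0.1536 0.1108] ext [0.018 0.018 0.005]
[444. 270.] 297 mid [0.5045 0.0889 0.1112] ext [0.017 0.017 0.005]
[502. 287.] 337 mid [0.5525 0.1032 0.111 ] ext [0.019 0.017 0.005]
[565. 304.] 376 mid [0.604  0.1199 0.1109] ext [0.017 0.017 0.006]
[350. 402.] 177 mid [ 0.5091 -0.0547  0.1066] ext [0.016 0.011 0.005]
at 17.625 [0.4452 0.0588 0.2262] jaw 33.1 q [-0.13  0.3   1.83  0.02  1.04 -0.72] F [-0.8  2.8 -1.7] grip 0.0194 turn/row deg 2.8 d 0.021
[[0.11, 0.52, 2.04, -0.049, -0.002, -0.007, 1], [0.11, 0.42, 2.07, -0.049, -0.002, -0.007, 1], [0.11, 0.32, 2.08, -0.049, -0.002, -0.007, 1], [0.12, 0.22, 2.1, -0.049, -0.002, -0.007, 1], [0.12, 0.12, 2.11, -0.049, -0.002, -0.007, 1]]
```

Emit:
arm_command(plan=[[0.1, 0.5, 2, -0.049, 0, -0.005, 1], [0.1, 0.45, 2.1, -0.049, 0, -0.005, 1], [0.1, 0.35, 2.1, -0.049, 0, -0.005, 1], [0.1, 0.25, 2.1, -0.049, 0, -0.005, 1], [0.1, 0.1, 1.8, -0.049, 0, -0.005, 1], [0, 0, 0, 0, 0, 0, 1]])

```text
time: 18.38
position: [0.5067, 0.1411, 0.2146]
tool_rot: [-0.285, 0.654, 0.293, 0.637]
ft_force: [-0.4, 0.4, -1.5]
grip_width: 0.0195
```

```bash
python3 - <<'E'
from mv import *
import h; h.caps()
plan([.5163,.138,.215],47,1,1)
E
```

```text
[307. 306.] 236 mid [0.5048 0.0896 0.1111] ext [0.017 0.016 0.005]
[421. 305.] 192 mid [0.5636 0.1552 0.1106] ext [0.011 0.018 0.005]
[363. 397.] 289 mid [0.5945 0.0673 0.1108] ext [0.016 0.018 0.005]
at 18.425 [0.506  0.1406 0.2145] jaw 48.2 q [ 0.06  0.42  1.67  0.    1.08 -0.78] F [-0.1 -0.9 -0.6] grip 0.0196 turn/row deg 2.0 d 0.011
[[-0.07, -0.94, 0.49, 0.02, -0.019, -0.021, 1]]
```

Emit:
arm_command(plan=[[0.2, -0.5, 0.25, 0.01, -0.01, -0.01, 1], [0.2, -0.45, 0.25, 0.01, -0.01, -0.01, 1], [0.3, 0, 0, 0, 0, 0, 1]])

```text
time: 18.8
position: [0.5161, 0.1364, 0.2071]
tool_rot: [-0.281, 0.649, 0.281, 0.649]
ft_force: [-0.1, -0.1, -1.1]
grip_width: 0.0195
```

```bash
python3 - <<'E'
from mv import *
plan([.5163,.138,.15],47,4,1)
E
```

```text
at 18.8 [0.5161 0.1364 0.2071] jaw 46.8 q [ 0.05  0.43  1.68  0.    1.04 -0.77] F [-0.1 -0.1 -1.1] grip 0.0195 turn/row deg 0.0 d 0.014
[[1.43, 0.02, 0.03, -0.001, 0.0, 0.0, 1], [1.43, 0.02, 0.03, -0.001, 0.0, 0.0, 1], [1.43, 0.02, 0.03, -0.001, 0.0, 0.0, 1], [1.43, 0.02, 0.03, -0.001, 0.0, 0.0, 1]]
```

Emit:
arm_command(plan=[[1.4, 0.03, 0.03, 0, 0, 0, 1], [1.4, 0.03, 0.03, 0, 0, 0, 1], [1.4, 0.03, 0.03, 0, 0, 0, 1], [1.1, 0.03, 0.03, 0, 0, 0, 1], [0, 0, 0, 0, 0, 0, 1]])

```text
time: 19.42
position: [0.5147, 0.1377, 0.149]
tool_rot: [-0.28, 0.65, 0.281, 0.648]
ft_force: [0.1, 0.2, -1.4]
grip_width: 0.0191
```

```bash
python3 - <<'E'
from mv import *
import h; h.caps('top',save='pics/t2.png')
plan([.5163,.138,.087],47,5,1)
E
```

```text
[206. 191.] 60 mid [0.6052 0.116  0.1125] ext [0.015 0.015 0.007]
[238. 195.] 59 mid [0.5959 0.061  0.1125] ext [0.015 0.017 0.006]
[217. 220.] 63 mid [0.5538 0.1003 0.1121] ext [0.017 0.017 0.005]
[247. 223.] 57 mid [0.5472 0.0454 0.1128] ext [0.017 0.015 0.006]
[309. 242.] 53 mid [ 0.5109 -0.0628  0.1083] ext [0.017 0.015 0.005]
[430. 312.] 58 mid [ 0.3825 -0.2691  0.1097] ext [0.015 0.018 0.007]
[504. 315.] 58 mid [ 0.372  -0.4007  0.1087] ext [0.017 0.018 0.006]
[289. 507.] 286 mid [ 0.0387 -0.0093  0.1163] ext [0.052 0.114 0.007]
at 19.475 [0.5151 0.1377 0.1495] jaw 46.8 q [ 0.05  0.51  1.73  0.    0.9  -0.77] F [ 0.7 -0.1 -0.8] grip 0.0195 turn/row deg 0.1 d 0.012
[[1.25, -0.02, 0.02, -0.001, -0.0, -0.0, 1], [1.25, -0.02, 0.02, -0.001, -0.0, -0.0, 1], [1.25, -0.01, 0.02, -0.001, -0.0, -0.0, 1], [1.25, -0.01, 0.02, -0.001, -0.0, -0.0, 1], [1.25, -0.01, 0.02, -0.001, -0.0, -0.0, 1]]
```

Emit:
arm_command(plan=[[1.2, -0.02, 0.03, 0, 0, 0, 1], [1.25, -0.02, 0.03, 0, 0, 0, 1], [1.25, -0.02, 0.03, 0, 0, 0, 1], [1.25, -0.02, 0.03, 0, 0, 0, 1], [0.7, 0, 0, 0, 0, 0, 1], [0, 0, 0, 0, 0, 0, 1]])

```text
time: 20.23
position: [0.5174, 0.1382, 0.0893]
tool_rot: [-0.28, 0.649, 0.281, 0.649]
ft_force: [-0.3, -0.4, -1.3]
grip_width: 0.0195
```

```bash
python3 - <<'E'
from mv import *
import h; h.caps(save='pics/w4.png')
plan([.5163,.138,.0817],47,1,1)
E
```

```text
[358. 324.] 1423 mid [0.5094 0.1464 0.1171] ext [0.027 0.029 0.006]
[355. 406.] 146 mid [0.5487 0.1082 0.0959] ext [0.012 0.011 0.006]
at 20.275 [0.5176 0.1382 0.0896] jaw 46.8 q [ 0.05  0.61  1.77  0.    0.76 -0.77] F [ 0.6 -0.3 -0.9] grip 0.0195 turn/row deg 0.2 d 0.008
[[0.79, 0.08, -0.11, -0.004, 0.001, -0.0, 1]]
```

View pics/w4.png

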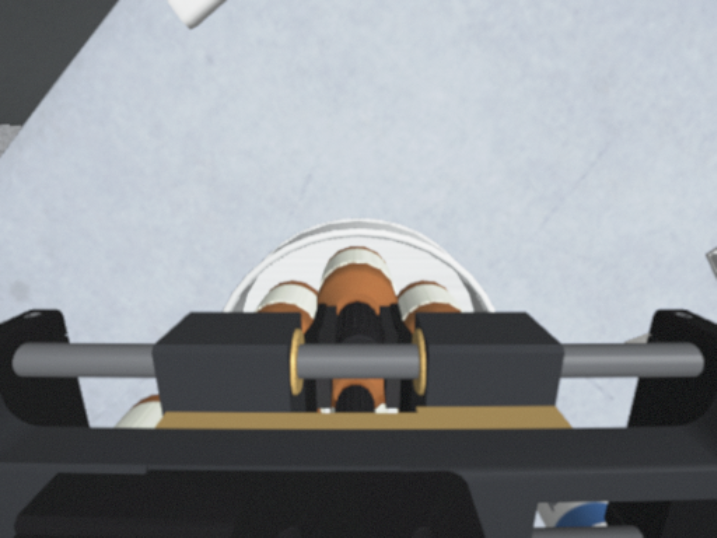

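Bottle 2 at (357,275) is centred between its neighbours at (290,300) and (428,300). It has 8 mm left to go down.

Emit:
arm_command(plan=[[0.35, 0.04, -0.04, 0, 0, 0, 1], [0.3, 0.04, -0.04, 0, 0, 0, 1], [0.2, 0, 0, 0, 0, 0, 1], [0.2, 0, 0, 0, 0, 0, 1]])

```text
time: 20.78
position: [0.5178, 0.1381, 0.0814]
tool_rot: [-0.281, 0.648, 0.28, 0.65]
ft_force: [-4.7, -1.0, 22.8]
grip_width: 0.0194
```

Emit:
arm_command(plan=[[0.2, 0, 0, 0, 0, 0, 1]])

```text
time: 20.9
position: [0.5179, 0.1379, 0.0815]
tool_rot: [-0.282, 0.647, 0.28, 0.651]
ft_force: [-4.1, -0.3, 15.6]
grip_width: 0.0195
```

It is on the floor: 16–23 N upward at the expected height of 0.0815. Releasing and retreating.

Emit:
arm_command(plan=[[0, 0, 0, 0, 0, 0, 1], [0, 0, 0, 0, 0, 0, 2.3], [0, 0, 0, 0, 0, 0, 3], [0, 0, 0, 0, 0, 0, 4], [0, 0, 0, 0, 0, 0, 4], [0, 0, 0, 0, 0, 0, 4]])

```text
time: 21.65
position: [0.5187, 0.1379, 0.082]
tool_rot: [-0.282, 0.647, 0.28, 0.651]
ft_force: [-0.0, 0.7, 0.6]
grip_width: 0.0396
```

Emit:
arm_command(plan=[[-1, 0, 0, 0, 0, 0, 4], [-2.5, 0, 0, 0, 0, 0, 4], [-3, 0, 0, 0, 0, 0, 4], [-3, 0, 0, 0, 0, 0, 4], [-3, 0, 0, 0, 0, 0, 4], [-1, 1.5, 1.5, 0, 0, 0, 4], [0, 3, 3, 0, 0, 0, 4], [0, 3, 3, 0, 0, 0, 4], [0, 3, 3, 0, 0, 0, 4], [0, 3, 3, 0, 0, 0, 4], [0, 1, 1, 0, 0, 0, 4], [0, 0, 0, 0, 0, 0, 4]])

```text
time: 23.15
position: [0.512, 0.3477, 0.2296]
tool_rot: [-0.282, 0.644, 0.278, 0.654]
ft_force: [0.3, 0.0, -0.3]
grip_width: 0.0398
```

```bash
python3 - <<'E'
from mv import *
import h; img,P,o=h.caps('top')
cv2.imwrite('pics/t3.png',cv2.resize(img[100:270,80:390],None,fx=2.5,fy=2.5,interpolation=cv2.INTER_CUBIC)); print(o['position'],o['ft_force'])
E
```

```text
[259. 125.] 27 mid [0.7266 0.0228 0.1014] ext [0.017 0.006 0.015]
[207. 191.] 61 mid [0.6052 0.1171 0.1122] ext [0.015 0.018 0.006]
[238. 195.] 62 mid [0.596  0.0606 0.112 ] ext [0.015 0.017 0.005]
[187. 213.] 68 mid [0.5676 0.1518 0.1133] ext [0.018 0.018 0.008]
[217. 220.] 63 mid [0.5529 0.0992 0.1128] ext [0.015 0.02  0.008]
[247. 222.] 57 mid [0.5476 0.0454 0.112 ] ext [0.018 0.015 0.006]
[197. 241.] 63 mid [0.5185 0.1338 0.1125] ext [0.017 0.015 0.006]
[309. 242.] 53 mid [ 0.5109 -0.0628  0.109 ] ext [0.017 0.015 0.007]
[225. 247.] 62 mid [0.5048 0.0837 0.1123] ext [0.017 0.018 0.005]
[430. 312.] 62 mid [ 0.3814 -0.2692  0.1097] ext [0.017 0.017 0.006]
[504. 316.] 59 mid [ 0.3721 -0.4006  0.1097] ext [0.017 0.017 0.009]
[286. 505.] 271 mid [ 0.0485 -0.0049  0.1168] ext [0.034 0.109 0.006]
[0.51202163 0.34774915 0.22964688] [ 0.25020198  0.02583981 -0.33004254]
```

View pics/t3.png

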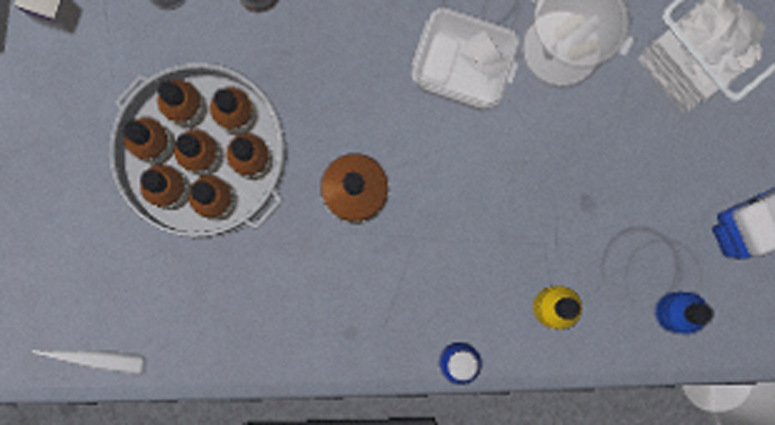

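The caddy at (197,150) holds seven upright bottles, six around the middle one. Their cap tops are all at 0.112–0.113 m, and the wide bottle at (354,187) hasn't moved. The arm is clear.

```bash
python3 -c "
from rig import workorder; print(workorder.hand_in())"
```

```text
the job is handed in; nothing more can be done
None
```

Both slim brown bottles are now standing in the caddy's two free ring places, and the job is handed in at about 23 s of the 58 s allowed. I lowered each one by its cap onto the caddy floor and let go only after the force reading showed contact: 32 N for the first, 16–23 N for the second.

**Last top view:** it shows seven bottles, six around the middle one, with cap tops all at 112–113 mm. The wide bottle and the look-alikes haven't moved, and the arm is clear of everything.

**What was off:**
- **Position:** the first bottle stands about 5 mm from the nominal place and the second about 4 mm, both inside the roughly 10 mm clearance.
- **Camera agreement:** the wrist and top cameras disagreed by 2–5 mm in y; I allowed for this when placing.
- **First touchdown:** gentle presses did not show clear contact on the first bottle, so it took one firmer press, the 32 N above.

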